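# Hold the dry bath's lid open for the waiting bottle

### The job

A colleague is about to lower the brown bottle with the white cap into the dry bath it stands in front of; the other bath, with the steel cup in front of it, stays shut. Raise the lid of the brown bottle's bath by its pull tab and hold it open at 60 degrees from shut (give or take 6 degrees), leaving the bottle, the cup and everything else on the bench standing where it is. The lid falls shut if let go, so finish while still holding it there, at rest.

Things in the scene. Friction and masses are not known exactly. Their poses are not given: they have to be found in the camera images.
- left_bath: the dry bath on the left (y above 0) side: a steel box fixed to the bench, 170 deep (x) x 190 wide (y) x 120 high, with a flat lid on top. Origin: centre of its underside, on the bench; its own +x points from its front (the pull-tab side, towards the robot) to its hinge side, y along the hinge, z up. It may be turned up to 0.3 rad about the vertical
- left_lid (a joint): opening angle of that bath's lid in rad: 0 = shut, flat; grows as the front edge rises; stop at 1.45 (83 degrees). The lid is a 6 mm steel plate, about 0.4 kg (0.28 to 0.56), hinged along the bath's rear (+x) top edge with almost no friction, so it falls shut from any angle when let go
- left_tab (a point): middle of the lid's black pull tab: a block 24 wide (along the hinge line) and 14 thick, sticking out 45 level from the middle of the lid's front edge; free above, below and on both sides. The point is 25 out from the lid's front edge, 195 from the hinge line, 127 above the bench when shut. The tab can be pinched across its 24 mm width by upright fingers, and then turns between them as the lid rises. Axes as the lid's: -x out along the tab, y along the hinge
- left_hinge (a point): middle of the lid's hinge line, 85 behind the bath's centre (bath +x) and 120 above the bench; axes as the lid's. With the lid at angle a the tab's middle lies 195 cos a - 7 sin a in front of this point (bath -x) and 195 sin a + 7 cos a above it
- right_bath: the dry bath on the right (y below 0) side: a steel box fixed to the bench, 170 deep (x) x 190 wide (y) x 120 high, with a flat lid on top. Origin: centre of its underside, on the bench; its own +x points from its front (the pull-tab side, towards the robot) to its hinge side, y along the hinge, z up. It may be turned up to 0.3 rad about the vertical
- right_lid (a joint): opening angle of that bath's lid in rad: 0 = shut, flat; grows as the front edge rises; stop at 1.45 (83 degrees). The lid is a 6 mm steel plate, about 0.4 kg (0.28 to 0.56), hinged along the bath's rear (+x) top edge with almost no friction, so it falls shut from any angle when let go
- right_tab (a point): middle of the lid's black pull tab: a block 24 wide (along the hinge line) and 14 thick, sticking out 45 level from the middle of the lid's front edge; free above, below and on both sides. The point is 25 out from the lid's front edge, 195 from the hinge line, 127 above the bench when shut. The tab can be pinched across its 24 mm width by upright fingers, and then turns between them as the lid rises. Axes as the lid's: -x out along the tab, y along the hinge
- right_hinge (a point): middle of the lid's hinge line, 85 behind the bath's centre (bath +x) and 120 above the bench; axes as the lid's. With the lid at angle a the tab's middle lies 195 cos a - 7 sin a in front of this point (bath -x) and 195 sin a + 7 cos a above it
- brown_bottle: brown glass bottle with a white cap and a paper label, 48 in diameter, 115 high, standing on the bench 200 to 230 in front of the centre of one of the two baths (that is, its centre 70 or more in front of the tip of the tab), up to 40 to either side. Origin: centre of its underside. It stays where it is
- steel_cup: empty open steel cup, 64 in diameter at the rim, 75 high, standing likewise in front of the other bath. Origin: centre of its underside. It stays where it is
- jar: white ceramic jar, 48 in diameter, 66 high, standing between the two baths; bystander. Origin: centre of its underside
- collar: dark steel ring lying flat, 64 in diameter, 12 high; bystander. Origin: centre of its underside
- spatula: steel spatula lying on the bench at the left; bystander. Origin: underside of its middle
- tub: white plastic tub with a screw lid, 60 in diameter, 70 high, at the right; bystander. Origin: centre of its underside
- carton: small cardboard box, 90 x 60 x 50 high, at the right; bystander. Origin: centre of its underside

How it is judged (in metres and radians):
At the end, for the whole second after the job is handed in: the lid of the bath behind the brown bottle is at rest at 60 degrees (0.927 to 1.167 rad), carried by the robot alone (over 0.5 N); the other lid is shut (under 0.05 rad); bottle and cup stand upright; no loose thing has moved 30 mm or more (((world y of brown_bottle above 0 m and value of joint left_lid between 0.927 and 1.167 rad and velocity of joint left_lid between -0.1 and 0.1 rad/s and (contact force between left_bath and the fingers above 0.5 N or contact force between left_bath and the arm above 0.5 N) and value of joint right_lid below 0.05 rad and contact force between left_bath and brown_bottle below 0.2 N and contact force between left_bath and steel_cup below 0.2 N and contact force between left_bath and jar below 0.2 N and contact force between left_bath and collar below 0.2 N and contact force between left_bath and spatula below 0.2 N and contact force between left_bath and tub below 0.2 N and contact force between left_bath and carton below 0.2 N) or (world y of brown_bottle below 0 m and value of joint right_lid between 0.927 and 1.167 rad and velocity of joint right_lid between -0.1 and 0.1 rad/s and (contact force between right_bath and the fingers above 0.5 N or contact force between right_bath and the arm above 0.5 N) and value of joint left_lid below 0.05 rad and contact force between right_bath and brown_bottle below 0.2 N and contact force between right_bath and steel_cup below 0.2 N and contact force between right_bath and jar below 0.2 N and contact force between right_bath and collar below 0.2 N and contact force between right_bath and spatula below 0.2 N and contact force between right_bath and tub below 0.2 N and contact force between right_bath and carton below 0.2 N)) and distance of each of brown_bottle, steel_cup, jar, collar, spatula, tub, carton from where it was at the start of the episode below 0.03 m and angle between each of brown_bottle, steel_cup's own z axis and vertical below 0.2 rad); the arm keeps its last pose, push and grip.
It fails at once if the lid of the other bath is opened (0.15 rad or more) ((world y of brown_bottle above 0 m and value of joint right_lid above 0.15 rad) or (world y of brown_bottle below 0 m and value of joint left_lid above 0.15 rad)).
It fails at once if the bottle or the cup is tipped (0.4 rad) or a loose thing is moved by 30 mm (angle between any of brown_bottle, steel_cup's own z axis and vertical above 0.4 rad or distance of any of brown_bottle, steel_cup, jar, collar, spatula, tub, carton from where it was at the start of the episode above 0.03 m).
It also fails if it takes over 38 s, if anything falls off the work surface, if the arm or the gripper's body presses on something with over 40 N, if the wrist force passes 120 N, or if a joint passes its speed limit or range.

### The arm

A 7-joint arm with a two-finger parallel gripper is mounted at the origin on the work surface. World frame = base frame: x ahead of the robot, y to its left, z up, the work surface at z = 0. Lengths are in m, angles in degrees, forces in N, time in s.
With the tool pointing down it reaches from about 0.4 to 0.85 m from the base axis. Payload 10.4 kg.
Tool frame: the origin (TCP) lies midway between the tips of the shut fingers; the grasp point (between the pads) lies 19 mm behind it; z points along the fingers, y is the line along which they close (so a half turn about z gives the same grasp; the last joint's range is limited). The gripper opens to 85 mm and grips with 20 to 120 N. Pads are 22 mm wide; open, the fingers measure 114 mm over their backs; the gripper's body (76 mm by 85 mm) begins 54 mm behind the grasp point. The pads swing forward as they close: fully open they stand 13 mm farther back than shut.
Start: joints at [75.08, 19.034, -3.707, 83.658, 1.238, 77.344, -5.071], TCP at [0.147, -0.607, 0.231] pointing down, gripper open.
Joint ranges: [-148.97, 148.97], [-28.65, 121.19], [-84.17, 76.75], [9.2, 138.47], [-72.65, 252.65], [3.7, 117.97], [-149.18, 149.18]. Speed limits (degrees/s): [127.2, 127.2, 159.86, 159.86, 180, 180, 180].

### API

Orientations are given as a 3x3 rotation matrix whose columns are the frame's x, y, z axes.
In Python, from cell import r gives the robot as it stands.
- The arm moves only by the tool step_arm, never from a script. Its argument "commands" is a list of rows, each a list of 2 entries, a list of its own where there are three numbers: the shift along the tool's x, y, z normalised to -1 to 1, where 1 is 0.5 m, then the turn, a rotation vector about the tool's x, y, z normalised to -1 to 1, where 1 is 90 degrees. A call has 1 to 8 rows; each row is the pose to reach, as a shift and turn from the pose commanded when the call began, along the tool's axes at that moment; what a row does not reach only later rows make up. A row lasts 1/8 s, in which the tool goes at most 62.5 mm and 10.7 degrees, less where a joint would pass 70% of its speed; a pose out of reach is approached as far as the arm can. A call with a number of a shift or a turn outside -1 to 1 is refused whole. A call with a gripper value outside its range is refused whole. "hand" is the opening, from 0 (shut) to 1 (fully open), set as the call begins (left out, the last holds). The fingers move at their own pace and stop on an object; the grip force is fixed at half the most. Time passes only in rows, so rows that repeat a pose let the fingers close. It gives the time, the measured TCP pose, the force, the opening and the grip force at its end, in the units of the state.
- r.get_state(): the state, without advancing time (a new reading comes with each control period).
- r.snapshot(name): name is "side" or "top" or "wrist"; returns (picture, depth): 384x512x3 uint8, blue, green, red; 384x512 float32, m along the optical axis (not along the pixel's ray), 0 where there is no reading.
- r.camera_model(name): a dict with "fx", "fy", "cx", "cy" (pixels), "distortion" ([k1, k2, p1, p2, k3] as OpenCV has them; the pictures are not rectified), "rvec" (rotation vector, rad) and "tvec" (3), from world to camera coordinates, as OpenCV has them. Camera axes: x right, y down, z forward; pixel columns grow to the right and rows downward; lengths in m; the calibration is good to about 2 mm. A picture is of the moment at which its call begins: read the wrist's pose just before it. camera_model takes no time and is no camera call; for the wrist camera it gives the pose at the moment of the call.
- r.sign_off(): hands the job in; it is judged then, once.
The state is a dict: "time_s": time; "joints": joint angles; "qvel": joint speeds; "joint_efforts": joint torques, N m; "tool_pos": TCP position; "ee_rot": TCP orientation; "contact_force": force on the tool from outside, world axes, zero at the start; "ft_torque": the same for the moment, N m; "grip_width": finger opening in m; "gripper_force": force on a finger pad.
Only numpy, scipy, OpenCV 4.12 (cv2) and the standard library are available. Lean on these libraries where they do the work, as an engineer would, in place of code of your own. Each camera call takes 0.05 s, during which the arm holds its last target. There are 200 camera calls.

## Working session

There is one attempt and no reset: what is moved stays moved. The work goes in short steps, Python scripts to look and compute and a tool call to move; the robot and the scene stay as the last step left them, time stands still between calls to the robot, and variables do not carry over. Pictures are saved under pics/ and viewed, at most 10 in all, crops included, and the job is handed in when it is done.

Besides the shell and the picture viewer there is one more tool, called as name(argument=value, ...), one argument or row to a line, values as JSON. step_arm: Moves the arm, as the interface text tells. Scaled input: -1 to 1 covers 0.5 m each way for a shift and 90 degrees each way for a turn. Its arguments: {"type":"object","properties":{"commands":{"type":"array","items":{"type":"array"}},"hand":{"type":"number"}},"required":["commands"]}

```bash
mkdir -p pics; cat > h.py <<'E'
import numpy as np, cv2
from cell import r
def snap(n,f):
    m=r.camera_model(n); p,d=r.snapshot(n); cv2.imwrite('pics/'+f+'.png',p); np.savez('pics/'+f+'.npz',p=p,d=d,**{k:np.array(v) for k,v in m.items()}); return p,d,m
def cloud(f):
    z=np.load('pics/'+f+'.npz'); d=z['d']; K=np.array([[z['fx'],0,z['cx']],[0,z['fy'],z['cy']],[0,0,1.]])
    v,u=np.mgrid[:d.shape[0],:d.shape[1]]
    n=cv2.undistortPoints(np.stack([u,v],-1).reshape(-1,1,2).astype(float),K,z['distortion']).reshape(*d.shape,2)
    c=np.dstack([n*d[...,None],d]); R=cv2.Rodrigues(z['rvec'])[0]
    w=(c-z['tvec'].ravel())@R; w[d==0]=np.nan
    return w,z['p']
E
python3 - <<'E'
from h import *
s=r.get_state(); print(s['time_s'],s['tool_pos'],s['ee_rot'],s['grip_width'])
a=snap('top','top1');b=snap('side','side1')
cv2.imwrite('pics/both1.png',cv2.resize(np.vstack([a[0],b[0]]),(450,600*1)) if 0 else np.hstack([cv2.resize(a[0],(400,300)),cv2.resize(b[0],(400,300))]))
w,p=cloud('top1'); print(w[::60,::80].round(3).tolist())
E
```

```text
0.0 [ 0.14709684 -0.60704631  0.2304931 ] [[ 9.71865594e-01  2.35535728e-01 -4.34334213e-04]
 [ 2.35536110e-01 -9.71864590e-01  1.39975966e-03]
 [-9.24206325e-05 -1.46267964e-03 -9.99998926e-01]] 0.08539988456860281
[[[1.779, 1.559, -0.743], [1.799, 1.085, -0.745], [1.819, 0.6, -0.751], [1.835, 0.104, -0.755], [1.847, -0.398, -0.756], [1.856, -0.902, -0.76], [1.853, -1.395, -0.748]], [[1.403, 1.536, -0.743], [1.426, 1.075, -0.762], [1.433, 0.588, -0.748], [1.447, 0.098, -0.752], [1.463, -0.4, -0.768], [1.469, -0.897, -0.764], [1.464, -1.38, -0.743]], [[1.038, 1.517, -0.752], [0.836, 0.729, 0.002], [0.815, 0.381, 0.101], [0.825, 0.071, 0.085], [0.841, -0.252, 0.051], [0.861, -0.597, -0.004], [0.865, -0.928, -0.001]], [[0.678, 1.489, -0.749], [0.584, 0.702, 0.035], [0.593, 0.395, 0.003], [0.598, 0.069, -0.003], [0.585, -0.238, 0.126], [0.608, -0.59, -0.001], [0.613, -0.921, -0.007]], [[0.329, 1.465, -0.755], [0.347, 0.702, 0.001], [0.35, 0.385, 0.005], [0.353, 0.065, -0.003], [0.357, -0.26, -0.003], [0.362, -0.585, -0.004], [0.367, -0.906, -0.001]], [[-0.008, 1.435, -0.751], [0.113, 0.69, -0.004], [0.115, 0.377, 0.001], [0.116, 0.061, -0.005], [0.121, -0.257, 0.005], [0.124, -0.578, -0.004], [0.137, -0.866, 0.047]], [[-0.333, 1.406, -0.752], [-0.114, 0.677, -0.009], [-0.114, 0.369, -0.006], [-0.025, 0.053, 0.287], [0.076, -0.146, 0.62], [0.092, -0.324, 0.663], [0.084, -0.531, 0.625]]]
```

View pics/top1.png

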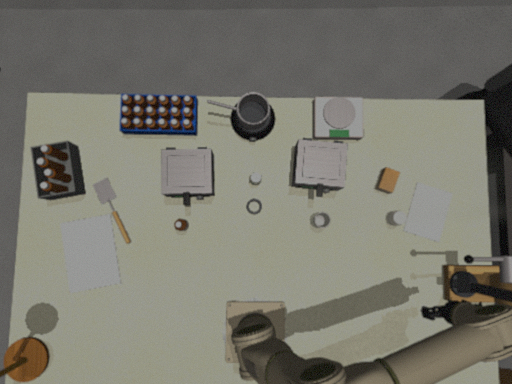

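View pics/side1.png

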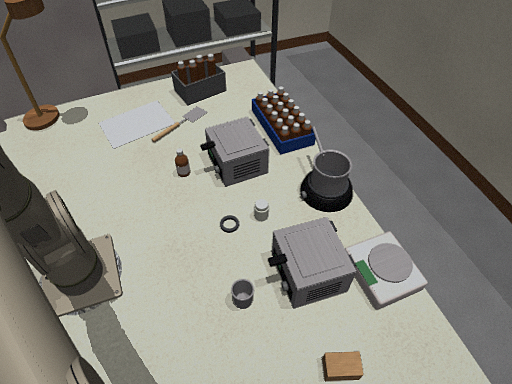

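The top view shows the bottle at (181,225) in front of the left bath (187,172), with its tab at (187,198). The cup is at (320,220) in front of the right bath. So the left bath is the target, and I'll measure it next.

```bash
python3 - <<'E'
from h import *
w,p=cloud('top1'); x,y,z=w[...,0],w[...,1],w[...,2]
u=np.arange(512)[None,:]+0*x; v=np.arange(384)[:,None]+0*x
m=(z>.112)&(z<.14)&(u>150)&(u<225)&(v>140)&(v<215)
q=w[m][:,:2].astype(np.float32); print(m.sum(),np.median(z[m]),cv2.minAreaRect(q))
# tab & plate
dark=p.max(2)<60
t=m&dark&(v>185); print('dark',t.sum(),np.nanmean(w[t],0), u[t].min(),u[t].max(),v[t].min(),v[t].max())
pl=m&~dark&(v<195); print('plate',cv2.minAreaRect(w[pl][:,:2].astype(np.float32)))
for nm,(a,b,c,d),zz in [('bottle',(170,192,213,236),.09),('cup',(305,332,208,232),.05),('jar',(246,266,168,188),.05)]:
    k=(z>zz)&(u>a)&(u<b)&(v>c)&(v<d)&(z<.13); print(nm,np.nanmedian(w[k],0),k.sum())
s,ps=cloud('side1')
m=(s[...,2]>.117)&(s[...,2]<.14)&(s[...,1]>.1)&(s[...,1]<.45)&(s[...,0]>.4)&(s[...,0]<.8)
print('side',cv2.minAreaRect(s[m][:,:2].astype(np.float32)))
d=m&(ps.max(2)<50); print(d.sum(),np.nanmean(s[d],0))
cv2.imwrite('pics/c1.png',cv2.resize(np.hstack([p[140:240,150:230],ps[100:200,190:290]]),None,fx=4,fy=4,interpolation=2))
E
```

```text
2370 0.12714612274237302 ((0.5961351990699768, 0.2714380621910095), (0.22013640403747559, 0.19072461128234863), 1.721280574798584)
dark 73 [0.50821045 0.26580706 0.13301696] 183.0 189.0 193.0 204.0
plate ((0.6174064874649048, 0.2718840539455414), (0.1779375523328781, 0.19068767130374908), 1.9255763292312622)
bottle [0.41209992 0.29507548 0.11153052] 36
cup [ 0.44001153 -0.26211835  0.06981805] 86
jar [0.6020241  0.00669535 0.06393626] 98
side ((0.5582994818687439, 0.2696272134780884), (0.3051774501800537, 0.1987771838903427), 2.256120204925537)
83 [0.51836437 0.25875446 0.13383012]
```

View pics/c1.png

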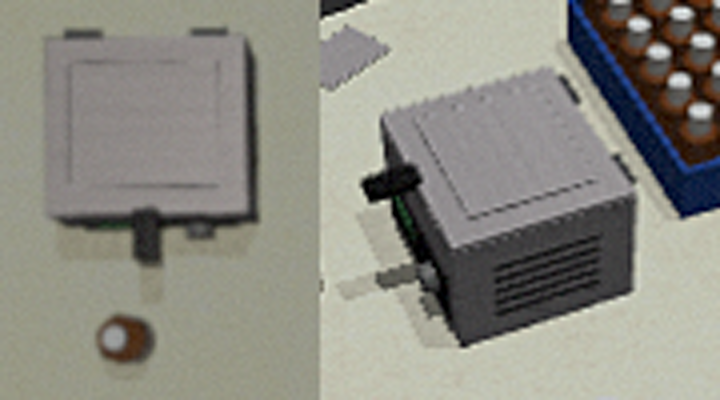

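```bash
cat >> h.py <<'E'
from scipy.spatial.transform import Rotation as Ro
def tgt(yaw,tilt):  # tool x=bath x, z down; tilt: fingers lean towards bath +x
    R=Ro.from_euler('z',yaw,degrees=True)*Ro.from_matrix([[1,0,0],[0,-1,0],[0,0,-1.]])
    return (R*Ro.from_euler('y',tilt,degrees=True))
def rows(poses,p0=None,R0=None):
    s=r.get_state(); p0=s['tool_pos'] if p0 is None else np.array(p0); R0=Ro.from_matrix(s['ee_rot']) if R0 is None else R0
    for p,R in poses:
        d=R0.inv().apply(np.array(p)-p0)/.5; t=(R0.inv()*R).as_rotvec()/(np.pi/2)
        print([d.round(3).tolist(),t.round(3).tolist()])
E
python3 - <<'E'
from h import *
R=Ro.from_matrix(r.get_state()['ee_rot'])
P=[(.147,-.607,.29),(.16,-.60,.34),(.19,-.57,.37),(.24,-.54,.38),(.29,-.505,.38),(.34,-.47,.38),(.38,-.43,.38),(.41,-.39,.38)]
rows([(p,R) for p in P])
print('next'); R1=tgt(1.8,0)
Q=[(.43,-.34,.38),(.44,-.285,.38),(.45,-.23,.38),(.455,-.175,.38),(.46,-.12,.38),(.465,-.06,.38),(.47,0,.38),(.475,.05,.38)]
rows([(p,R) for p in Q],P[-1]);
print('next')
Q2=[(.48,.10,.38),(.485,.15,.38),(.49,.20,.38),(.495,.24,.36),(.50,.265,.33),(.503,.267,.30),(.503,.267,.28),(.503,.267,.28)]
rows([(p,R1 if i>0 else R1) for i,p in enumerate(Q2)],Q[-1])
print(tgt(0,30).as_matrix()[:,2])
E
```

```text
[[-0.0, -0.0, -0.119], [0.0, 0.0, 0.0]]
[[0.028, -0.008, -0.219], [0.0, 0.0, 0.0]]
[[0.101, -0.052, -0.279], [0.0, 0.0, 0.0]]
[[0.212, -0.087, -0.299], [0.0, 0.0, 0.0]]
[[0.326, -0.132, -0.299], [0.0, 0.0, 0.0]]
[[0.439, -0.176, -0.299], [0.0, 0.0, 0.0]]
[[0.536, -0.235, -0.299], [0.0, 0.0, 0.0]]
[[0.613, -0.299, -0.298], [0.0, 0.0, 0.0]]
next
[[0.062, -0.088, 0.0], [0.0, 0.0, 0.0]]
[[0.108, -0.19, 0.0], [0.0, 0.0, 0.0]]
[[0.153, -0.292, 0.0], [0.0, 0.0, 0.0]]
[[0.189, -0.397, 0.0], [0.0, 0.0, 0.0]]
[[0.224, -0.501, 0.001], [0.0, 0.0, 0.0]]
[[0.262, -0.616, 0.001], [0.0, 0.0, 0.0]]
[[0.3, -0.73, 0.001], [0.0, 0.0, 0.0]]
[[0.334, -0.825, 0.001], [0.0, 0.0, 0.0]]
next
[[0.033, -0.095, 0.0], [-0.001, 0.0, 0.131]]
[[0.067, -0.19, 0.0], [-0.001, 0.0, 0.131]]
[[0.1, -0.284, 0.0], [-0.001, 0.0, 0.131]]
[[0.128, -0.36, 0.04], [-0.001, 0.0, 0.131]]
[[0.15, -0.406, 0.101], [-0.001, 0.0, 0.131]]
[[0.157, -0.408, 0.161], [-0.001, 0.0, 0.131]]
[[0.157, -0.408, 0.201], [-0.001, 0.0, 0.131]]
[[0.157, -0.408, 0.201], [-0.001, 0.0, 0.131]]
[ 0.5        0.        -0.8660254]
```

step_arm(
  commands=[
    [[0,0,-0.12],[0,0,0]],
    [[0.03,-0.01,-0.22],[0,0,0]],
    [[0.1,-0.05,-0.28],[0,0,0]],
    [[0.21,-0.09,-0.3],[0,0,0]],
    [[0.33,-0.13,-0.3],[0,0,0]],
    [[0.44,-0.18,-0.3],[0,0,0]],
    [[0.54,-0.235,-0.3],[0,0,0]],
    [[0.61,-0.3,-0.3],[0,0,0]],
  ],
  hand=1,
)

```text
time_s: 1.1
tool_pos: [0.4101, -0.3877, 0.3805]
ee_rot: [[0.971, 0.237, -0.0], [0.237, -0.971, 0.001], [-0.0, -0.001, -1.0]]
contact_force: [-0.7, -1.5, 0.5]
grip_width: 0.0855
gripper_force: 0.0
```

step_arm(
  commands=[
    [[0.06,-0.09,0],[0,0,0]],
    [[0.11,-0.19,0],[0,0,0]],
    [[0.15,-0.29,0],[0,0,0]],
    [[0.19,-0.4,0],[0,0,0]],
    [[0.225,-0.5,0],[0,0,0]],
    [[0.26,-0.615,0],[0,0,0]],
    [[0.3,-0.73,0],[0,0,0]],
    [[0.335,-0.825,0],[0,0,0]],
  ],
)

```text
time_s: 2.1
tool_pos: [0.4735, 0.053, 0.3813]
ee_rot: [[0.972, 0.237, 0.0], [0.237, -0.972, -0.0], [0.0, 0.0, -1.0]]
contact_force: [0.3, -1.6, 0.7]
grip_width: 0.0855
gripper_force: 0.0
```

step_arm(
  commands=[
    [[0.03,-0.095,0],[0,0,0.03]],
    [[0.065,-0.19,0],[0,0,0.07]],
    [[0.1,-0.285,0],[0,0,0.1]],
    [[0.13,-0.36,0.04],[0,0,0.13]],
    [[0.15,-0.405,0.1],[0,0,0.13]],
    [[0.157,-0.408,0.16],[0,0,0.13]],
    [[0.157,-0.408,0.2],[0,0,0.13]],
    [[0.157,-0.408,0.2],[0,0,0.13]],
  ],
)

```text
time_s: 3.1
tool_pos: [0.5016, 0.2667, 0.2797]
ee_rot: [[0.999, 0.034, -0.003], [0.034, -0.999, -0.001], [-0.003, 0.001, -1.0]]
contact_force: [-0.2, -0.2, 0.8]
grip_width: 0.0852
gripper_force: 0.0
```

```bash
python3 - <<'E'
from h import *
p,d,m=snap('wrist','wr1'); print(r.get_state()['tool_pos'])
w,p=cloud('wr1'); x,y,z=w[...,0],w[...,1],w[...,2]
near=(abs(x-.505)<.05)&(abs(y-.267)<.045)&(z>.10)&(z<.15)
t=near&(x<.527)
if t.sum()>20: print(t.sum(),np.nanmedian(z[t]),cv2.minAreaRect(w[t][:,:2].astype(np.float32)),np.nanmean(w[t],0), x[t].min(),y[t].min(),y[t].max())
E
```

```text
[0.50201004 0.26704236 0.28111911]
1255 0.13454602895158682 ((0.5066065788269043, 0.2654429078102112), (0.04079216718673706, 0.02373562380671501), 1.193375587463379) [0.50719491 0.26568592 0.13443292] 0.48610057840691206 0.2534002703467917 0.27769396420656434
```

View pics/wr1.png

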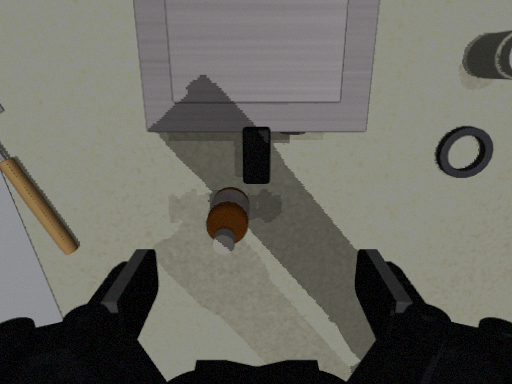

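The wrist view shows the tab at (257,155), clear of the bottle at (228,220). Its measured top height (0.1345) and width (24 mm) match the given values, so I'm descending.

step_arm(
  commands=[
    [[-0.004,0.003,0.1],[0,0,0]],
    [[-0.004,0.003,0.18],[0,0,0]],
    [[-0.004,0.003,0.24],[0,0,0]],
    [[-0.004,0.003,0.29],[0,0,0]],
    [[-0.004,0.003,0.32],[0,0,0]],
    [[-0.004,0.003,0.345],[0,0,0]],
    [[-0.004,0.003,0.345],[0,0,0]],
    [[-0.004,0.003,0.345],[0,0,0]],
  ],
)

```text
time_s: 4.15
tool_pos: [0.5006, 0.2661, 0.1096]
ee_rot: [[0.999, 0.034, 0.001], [0.034, -0.999, 0.0], [0.001, -0.0, -1.0]]
contact_force: [-0.1, -0.6, 0.3]
grip_width: 0.0854
gripper_force: 0.0
```

step_arm(
  commands=[
    [[0,0,0],[0,0,0]],
    [[0,0,0],[0,0,0]],
    [[0,0,0],[0,0,0]],
    [[0,0,0],[0,0,0]],
    [[0,0,0],[0,0,0]],
    [[0,0,0],[0,0,0]],
    [[0,0,0],[0,0,0]],
    [[0,0,0],[0,0,0]],
  ],
  hand=0,
)

```text
time_s: 5.15
tool_pos: [0.5003, 0.2666, 0.1092]
ee_rot: [[0.999, 0.034, 0.001], [0.034, -0.999, 0.001], [0.001, -0.001, -1.0]]
contact_force: [-0.5, 5.1, 3.1]
grip_width: 0.0231
gripper_force: 59.8
```

Pinched at a width of 23 mm. Next I'll compute the lifting arc, with the tool tilting by half the lid angle.

```bash
cat >> h.py <<'E'
def arc(yaw=1.8,H=(.7005,.2725,.120),g=(-.2005,.008),k=.5):
    e=np.array([np.cos(np.radians(yaw)),np.sin(np.radians(yaw)),0])
    def pose(a):
        c,s=np.cos(np.radians(a)),np.sin(np.radians(a))
        dx=g[0]*c+g[1]*s; dz=-g[0]*s+g[1]*c
        R=tgt(yaw,k*a); G=np.array(H)+dx*e+[0,0,dz]
        return G+.019*R.apply([0,0,1]),R
    return pose
E
python3 - <<'E'
from h import *
f=arc(); print(f(0)[0],f(60)[0])
for a0 in (0,20,40):
    print(a0); p0,R0=f(a0); rows([f(a0+2.5*i) for i in range(1,9)],p0,R0)
E
```

```text
[0.50009893 0.26620214 0.109     ] [0.61671956 0.26986709 0.28118361]
0
[[0.002, -0.0, -0.017], [0.0, 0.014, 0.0]]
[[0.005, 0.0, -0.035], [0.0, 0.028, 0.0]]
[[0.008, -0.0, -0.052], [0.0, 0.042, 0.0]]
[[0.012, -0.0, -0.07], [0.0, 0.056, 0.0]]
[[0.017, -0.0, -0.087], [0.0, 0.069, 0.0]]
[[0.023, -0.0, -0.104], [0.0, 0.083, -0.0]]
[[0.029, -0.0, -0.12], [0.0, 0.097, 0.0]]
[[0.036, -0.0, -0.137], [0.0, 0.111, 0.0]]
20
[[0.011, -0.0, -0.015], [-0.0, 0.014, -0.0]]
[[0.022, -0.0, -0.029], [-0.0, 0.028, -0.0]]
[[0.033, -0.0, -0.043], [-0.0, 0.042, 0.0]]
[[0.046, -0.0, -0.056], [0.0, 0.056, -0.0]]
[[0.059, 0.0, -0.069], [-0.0, 0.069, 0.0]]
[[0.072, 0.0, -0.081], [-0.0, 0.083, -0.0]]
[[0.086, -0.0, -0.093], [0.0, 0.097, 0.0]]
[[0.1, 0.0, -0.104], [0.0, 0.111, 0.0]]
40
[[0.017, -0.0, -0.008], [0.0, 0.014, -0.0]]
[[0.033, -0.0, -0.015], [0.0, 0.028, -0.0]]
[[0.05, -0.0, -0.021], [0.0, 0.042, -0.0]]
[[0.068, -0.0, -0.027], [-0.0, 0.056, -0.0]]
[[0.085, -0.0, -0.032], [0.0, 0.069, -0.0]]
[[0.103, -0.0, -0.037], [-0.0, 0.083, -0.0]]
[[0.121, -0.0, -0.04], [0.0, 0.097, -0.0]]
[[0.139, -0.0, -0.043], [0.0, 0.111, -0.0]]
```

step_arm(
  commands=[
    [[0.002,0,-0.017],[0,0.014,0]],
    [[0.005,0,-0.035],[0,0.028,0]],
    [[0.008,0,-0.052],[0,0.042,0]],
    [[0.012,0,-0.07],[0,0.056,0]],
    [[0.017,0,-0.087],[0,0.07,0]],
    [[0.023,0,-0.104],[0,0.083,0]],
    [[0.029,0,-0.12],[0,0.097,0]],
    [[0.036,0,-0.137],[0,0.111,0]],
  ],
)

```text
time_s: 6.15
tool_pos: [0.5179, 0.2672, 0.1767]
ee_rot: [[0.984, 0.034, 0.173], [0.034, -0.999, 0.007], [0.173, -0.001, -0.985]]
contact_force: [5.2, 9.7, -7.7]
grip_width: 0.0233
gripper_force: 59.4
```

step_arm(
  commands=[
    [[0.011,0,-0.015],[0,0.014,0]],
    [[0.022,0,-0.029],[0,0.028,0]],
    [[0.033,0,-0.043],[0,0.042,0]],
    [[0.046,0,-0.056],[0,0.056,0]],
    [[0.059,0,-0.069],[0,0.07,0]],
    [[0.072,0,-0.081],[0,0.083,0]],
    [[0.086,0,-0.093],[0,0.097,0]],
    [[0.1,0,-0.104],[0,0.111,0]],
  ],
)

```text
time_s: 7.15
tool_pos: [0.5571, 0.2685, 0.2357]
ee_rot: [[0.94, 0.035, 0.339], [0.033, -0.999, 0.012], [0.339, -0.0, -0.941]]
contact_force: [1.2, 7.8, -7.7]
grip_width: 0.0232
gripper_force: 60.0
```

step_arm(
  commands=[
    [[0.017,0,-0.008],[0,0.014,0]],
    [[0.033,0,-0.015],[0,0.028,0]],
    [[0.05,0,-0.021],[0,0.042,0]],
    [[0.068,0,-0.027],[0,0.056,0]],
    [[0.085,0,-0.032],[0,0.07,0]],
    [[0.103,0,-0.037],[0,0.083,0]],
    [[0.121,0,-0.04],[0,0.097,0]],
    [[0.139,0,-0.043],[0,0.111,0]],
  ],
)

```text
time_s: 8.15
tool_pos: [0.615, 0.2704, 0.2798]
ee_rot: [[0.867, 0.035, 0.497], [0.03, -0.999, 0.017], [0.497, 0.0, -0.868]]
contact_force: [-4.8, 4.0, -1.5]
grip_width: 0.023
gripper_force: 63.8
```

step_arm(
  commands=[
    [[0,0,0],[0,0,0]],
    [[0,0,0],[0,0,0]],
    [[0,0,0],[0,0,0]],
    [[0,0,0],[0,0,0]],
  ],
)

```text
time_s: 8.65
tool_pos: [0.6153, 0.2704, 0.2798]
ee_rot: [[0.867, 0.035, 0.497], [0.031, -0.999, 0.017], [0.498, 0.0, -0.867]]
contact_force: [-0.9, 6.0, -3.4]
grip_width: 0.0229
gripper_force: 63.3
```

```bash
python3 - <<'E'
from h import *
s=r.get_state(); print(s['tool_pos'],s['contact_force'],s['grip_width'],abs(s['qvel']).max() if hasattr(s['qvel'],'max') else s['qvel'])
a=snap('side','side2'); b=snap('top','top2')
cv2.imwrite('pics/c2.png',cv2.resize(np.hstack([b[0][120:250,130:290],a[0][70:200,150:310]]),(800,325)))
for n in('side2','top2'):
    w,p=cloud(n); H=np.array([.7005,.2725]); q=w-[*H,.12]; e=np.array([np.cos(.031),np.sin(.031)])
    dx=-(q[...,:2]@e); dy=q[...,1]; h=q[...,2]
    gray=(p.min(2)>60)
    m=(dx>.01)&(dx<.1)&(abs(dy)<.09)&(h>.03)&(h<.18)&gray
    if m.sum()>20: 
        k=np.polyfit(h[m],dx[m],1); res=dx[m]-np.polyval(k,h[m]); print(n,m.sum(),'angle',np.degrees(np.arctan2(1,k[0])),res.std(), np.degrees(np.median(np.arctan2(h[m],dx[m]))))
w,_=cloud('top2'); z=w[...,2]
u=np.arange(512)[None,:]+0*z; v=np.arange(384)[:,None]+0*z
for nm,(a,b,c,d),zz in [('bottle',(170,192,213,236),.09),('cup',(305,332,208,232),.05),('jar',(246,266,168,188),.05)]:
    k=(z>zz)&(u>a)&(u<b)&(v>c)&(v<d)&(z<.13); print(nm,np.nanmedian(w[k],0) if k.any() else None,k.sum())
E
```

```text
[0.61527943 0.27039867 0.27983237] [-0.92615708  5.95668615 -3.41084883] 0.022946109353392984 0.07500472773002041
side2 231 angle 55.88070928356866 0.0040899179182575145 62.97873401324641
top2 739 angle 56.9057464558145 0.0036905045280156046 61.05987064719764
bottle None 0
cup [ 0.43954153 -0.26164906  0.07130376] 83
jar [0.60010219 0.00499243 0.06324723] 98
```

View pics/c2.png

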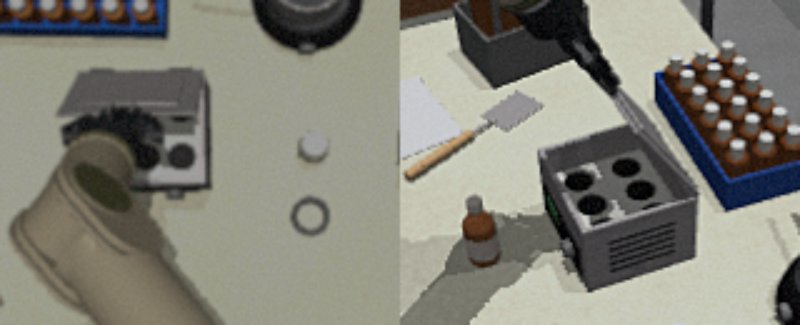

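The side view shows the lid open and held, with the bottle still standing in place. The grasp geometry gives about 59.4°, and depth fits on the lid give 56 to 63°. The arm is at rest, so I'm handing in.

```bash
python3 -c "
from cell import r
print(r.sign_off())"
```

```text
the job is handed in; nothing more can be done
None
```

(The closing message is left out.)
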